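Sort the kiln load into its ware trays

ROBOT

A 7-joint arm with a two-finger parallel gripper is mounted at the origin on the work surface. World frame = base frame: x ahead of the robot, y to its left, z up, the work surface at z = 0. Lengths are in m, angles in rad, forces in N, time in s.
With the tool pointing down it reaches from about 0.4 to 0.875 m from the base axis. Payload 6.5 kg.
Tool frame: the origin (TCP) lies midway between the tips of the shut fingers; the grasp point (between the pads) lies 19 mm behind it; z points along the fingers, x is the direction in which the jaws open and shut, and the axes are right-handed (so a half turn about z gives the same grasp; the last joint's range is limited). The gripper opens to 85 mm and grips with 20 to 120 N. Pads are 22 mm wide; open, the fingers measure 114 mm over their backs; the gripper's body (76 mm by 85 mm) begins 54 mm behind the grasp point. The pads swing forward as they close: fully open they stand 13 mm farther back than shut.
Start: joints at [1.238, 0.536, -0.004, 1.538, 0.003, 1.067, -0.071], TCP at [0.171, -0.627, 0.231] pointing down, gripper open.
Joint ranges: [-2.7, 2.7], [-0.37, 2.16], [-1.27, 1.26], [0.24, 2.4], [-1.31, 4.45], [0.19, 1.91], [-2.76, 2.76]. Speed limits (rad/s): [2.39, 2.39, 3.14, 3.14, 3.14, 3.14, 3.14].

INTERFACE

Orientations are given as [roll, pitch, yaw] about the fixed x, y, z axes, in that order (R = Rz(yaw) Ry(pitch) Rx(roll)).
In Python, from bench import bot gives the robot as it stands.
- The arm moves only by the tool servo_tool, never from a script. Its argument "rows" is a list of rows, each an object of numbers: "dx", "dy", "dz": the shift along the tool's x, y, z in mm; "twist": the turn about the tool's z in rad; "fingers": the finger opening in mm, from 0 to 85.4. A call has 1 to 8 rows; each row is the pose to reach, as a shift and turn from the pose commanded when the call began, along the tool's axes at that moment; what a row does not reach only later rows make up. A row lasts 1/8 s, in which the tool goes at most 62.5 mm and 10.7 degrees, less where a joint would pass 70% of its speed; a pose out of reach is approached as far as the arm can. A call with a gripper value outside its range is refused whole. The fingers move at their own pace and stop on an object; "newtons" is the grip in N (left out, the last holds). Time passes only in rows, so rows that repeat a pose let the fingers close. It gives the time, the measured TCP pose, the force and the opening at its end, in the units of the state.
- bot.observe(): the state, without advancing time (a new reading comes with each control period).
- bot.get_image(name): name is "scene" or "top" or "wrist"; returns a dict with "pixels" (384x512x3 uint8, red, green, blue), "depth" (384x512 float32, m along the optical axis (not along the pixel's ray), 0 where there is no reading), "mtx" (3x3 intrinsics, pixels), "T" (4x4, takes a point from camera to world coordinates); the wrist camera has in their place "hand_eye" (4x4, takes a point from camera to tool coordinates, whose origin is the TCP and whose axes are the tool frame's). Camera axes: x right, y up, looking along -z (the intrinsics and any distortion apply to the point x, -y, -z); pixel columns grow to the right and rows downward; lengths in m; the calibration is good to about 2 mm. A picture is of the moment at which its call begins: read the wrist's pose just before it.
- bot.job_done(): hands the job in, once; it reports no verdict.
The state is a dict: "t": time; "qpos": joint angles; "dq": joint speeds; "tau": joint torques, N m; "eef_pos": TCP position; "eef_rot": TCP orientation; "force": force on the tool from outside, world axes, zero at the start; "torque": the same for the moment, N m; "width": opening from 0.0 (shut) to 1.0 (fully open).
Only numpy, scipy, OpenCV 4.12 (cv2) and the standard library are available. Lean on these libraries where they do the work, as an engineer would, in place of code of your own. Each camera call takes 0.05 s, during which the arm holds its last target. There are 200 camera calls.

TASK

The kiln has been emptied onto the table: put the two red vases, the black vase and the two cream kiln posts into the wooden trays whose test tiles match them (red, black, cream). Stand each piece upright and flat on the floor of a bay, roughly in its middle, one piece to a bay, and set it down without dropping it. Leave the green bowl and the blue tumbler where they are.

Things in the scene. Friction and masses are not known exactly. Their poses are not given: they have to be found in the camera images.
- red_vase_1: small round-bellied bud vase, red all over, 75 mm tall, upright on the table at the start; belly 54 mm in diameter from 24 to 36 mm above its foot (grip it there), foot 34 mm, neck 22 mm at 56 to 63 mm, lip 32 mm in diameter; about 0.1 kg. Origin: centre of its underside, z up along its axis
- red_vase_2: small round-bellied bud vase, red all over, 75 mm tall, upright on the table at the start; belly 54 mm in diameter from 24 to 36 mm above its foot (grip it there), foot 34 mm, neck 22 mm at 56 to 63 mm, lip 32 mm in diameter; about 0.1 kg. Origin: centre of its underside, z up along its axis. Same as red_vase_1
- black_vase: small round-bellied bud vase, black all over, 75 mm tall, upright on the table at the start; belly 54 mm in diameter from 24 to 36 mm above its foot (grip it there), foot 34 mm, neck 22 mm at 56 to 63 mm, lip 32 mm in diameter; about 0.1 kg. Origin: centre of its underside, z up along its axis
- post_1: a kiln post (shelf prop): a plain unglazed cream cylinder, 36 mm in diameter and 60 mm tall, with a dark bore mark on top, standing upright on the table at the start; about 0.1 kg. Origin: centre of its underside; z up along its axis
- post_2: a kiln post (shelf prop): a plain unglazed cream cylinder, 36 mm in diameter and 60 mm tall, with a dark bore mark on top, standing upright on the table at the start; about 0.1 kg. Origin: centre of its underside; z up along its axis. Same as post_1
- red_tray: pale wooden tray fixed to the table, with a red tile; for the two red vases. 76 mm (x) by 147 mm (y), floor 5 mm above the table; rim and partition 5 mm thick, 12 mm high. Two bays, 66 x 66 mm inside, centred at x 0, y +35.5 and -35.5 mm. Tile 26 x 60 mm, top at 12 mm, centred at x 55 mm on a ledge to x 72 mm. Origin: tray centre, table height; +x away from robot within 0.15 rad
- black_tray: pale wooden tray fixed to the table, with a black tile; for the black vase, either bay. 76 mm (x) by 147 mm (y), floor 5 mm above the table; rim and partition 5 mm thick, 12 mm high. Two bays, 66 x 66 mm inside, centred at x 0, y +35.5 and -35.5 mm. Tile 26 x 60 mm, top at 12 mm, centred at x 55 mm on a ledge to x 72 mm. Origin: tray centre, table height; +x away from robot within 0.15 rad
- post_tray: pale wooden tray fixed to the table, with a cream, unglazed tile; for the two kiln posts. 76 mm (x) by 147 mm (y), floor 5 mm above the table; rim and partition 5 mm thick, 12 mm high. Two bays, 66 x 66 mm inside, centred at x 0, y +35.5 and -35.5 mm. Tile 26 x 60 mm, top at 12 mm, centred at x 55 mm on a ledge to x 72 mm. Origin: tray centre, table height; +x away from robot within 0.15 rad
- green_bowl: a green glazed bowl, 76 mm across and 42 mm tall, standing among the ware; not to be moved. Origin: centre of its underside
- blue_tumbler: a blue glazed tumbler without a handle, 60 mm across and 70 mm tall, standing among the ware; not to be moved. Origin: centre of its underside
There are look-alikes about, which are no part of the job. Leave any orange or yellow look-alike of the black_tray alone.

How it is judged:
By the outcome, as a careful person would: the job done as asked, in the order asked, and still so for the second after the job is handed in, with the robot touching nothing.
It also fails if it takes over 112 s, if anything falls off the work surface, if the arm or the gripper's body presses on something with over 40 N, if the wrist force passes 120 N, or if a joint passes its speed limit or range.

## Working session

There is one attempt and no reset: what is moved stays moved. The work goes in short steps, Python scripts to look and compute and a tool call to move; the robot and the scene stay as the last step left them, time stands still between calls to the robot, and variables do not carry over. Pictures are saved under pics/ and viewed, about 12 in all and at most 16, crops included, and the job is handed in when it is done.

Besides the shell and the picture viewer there is one more tool, called as name(argument=value, ...) on one line, values as JSON. servo_tool: Moves the arm, as the interface text tells. Its arguments: {"type":"object","properties":{"rows":{"type":"array"},"newtons":{"type":"number"}},"required":["rows"]}

```bash
ls; mkdir -p pics
cat > h.py <<'E'
import numpy as np, cv2
from bench import bot
from scipy.spatial.transform import Rotation as R
def shot(n):
    s=bot.observe(); im=bot.get_image(n)
    if 'T' not in im:
        W=np.eye(4); W[:3,:3]=R.from_euler('xyz',s['eef_rot']).as_matrix(); W[:3,3]=s['eef_pos']; im['T']=W@im['hand_eye']
    return im
def save(im,f): cv2.imwrite('pics/'+f,cv2.cvtColor(im['pixels'],cv2.COLOR_RGB2BGR))
def ray(im,u,v):
    d=np.array([(u-im['mtx'][0,2])/im['mtx'][0,0],-(v-im['mtx'][1,2])/im['mtx'][1,1],-1.])
    return im['T'][:3,3], im['T'][:3,:3]@d
def onz(im,u,v,z):
    o,d=ray(im,u,v); return o+d*(z-o[2])/d[2]
def dep(im,u,v):
    o,d=ray(im,u,v); return o+d*float(im['depth'][int(v),int(u)])
E
python3 - <<'E'
from h import *
a=shot('top');b=shot('scene')
np.savez('s.npz',**{k+n:i[k] for n,i in(('a',a),('b',b)) for k in('pixels','depth','mtx','T')})
save(a,'top.png');save(b,'scene.png')
print([k for k in a],a['mtx'],a['T'].round(3),b['T'].round(3)); print(bot.observe())
E
```

```text
pics
['pixels', 'depth', 'mtx', 'T'] [[469.22140473   0.         261.93965441]
 [  0.         469.22140473 189.42061308]
 [  0.           0.           1.        ]] [[ 0.022  0.988 -0.155  0.176]
 [-1.     0.021 -0.007 -0.133]
 [-0.003  0.155  0.988  1.42 ]
 [ 0.     0.     0.     1.   ]] [[-0.02  -0.771  0.636  1.136]
 [ 1.    -0.018  0.01  -0.131]
 [ 0.003  0.636  0.772  0.919]
 [ 0.     0.     0.     1.   ]]
{'t': 0.1, 'qpos': array([ 1.23778385,  0.53709236, -0.00442557,  1.53878223,  0.00259877,
        1.06729728, -0.07118797]), 'dq': array([-0.00165502, -0.00340706,  0.00054433, -0.0040802 , -0.00028099,
        0.00117542,  0.00017738]), 'tau': array([ 2.22999246e-03, -5.84562993e+01,  1.05151758e+00, -2.59774518e+01,
        1.25412995e-02,  4.64211538e-03,  3.29120428e-05]), 'eef_pos': array([ 0.17120511, -0.62645311,  0.23049647]), 'eef_rot': array([ 3.14147076e+00,  1.56879426e-03, -1.30391200e+00]), 'force': array([0.87889014, 0.29371107, 0.60022044]), 'torque': array([-0.02474096,  0.0342282 ,  0.03682025]), 'width': 1.0002375777905355}
```

View pics/top.png

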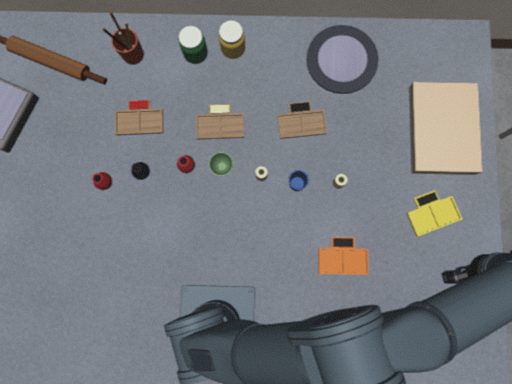

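View pics/scene.png

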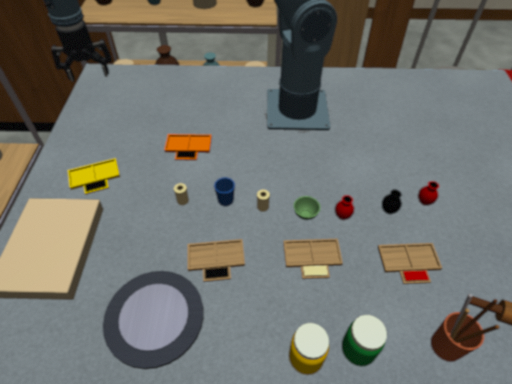

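The top view shows the red vases at (102,181) and (186,164) and the black vase at (141,171). The posts are at (262,173) and (341,181), the bowl at (221,164) and the tumbler at (298,181). The wooden trays are red (139,122), cream (220,126) and black (302,124). The scene view agrees with this, mirrored.

```bash
cat > m.py <<'E'
from h import *
z=np.load('s.npz'); A={k:z[k+'a'] for k in('pixels','depth','mtx','T')};B={k:z[k+'b'] for k in('pixels','depth','mtx','T')}
seeds={'red1':((102,181),(429,193)),'black':((141,171),(392,202)),'red2':((186,164),(345,208)),'bowl':((221,164),(306,208)),'post1':((262,173),(263,199)),'tumb':((298,181),(225,190)),'post2':((341,181),(181,193)),
'T_red':((139,122),(409,257)),'T_cream':((220,126),(313,252)),'T_black':((302,124),(216,254))}
def blob(im,s,tray):
    hsv=cv2.cvtColor(im['pixels'],cv2.COLOR_RGB2LAB).astype(float)
    bg=np.median(hsv[140:230,80:380].reshape(-1,3),0)
    d=hsv-bg; m=((np.hypot(d[...,1],d[...,2])>12)|(d[...,0]<-50)|(d[...,0]>50)).astype(np.uint8)
    if tray:
        # wood: brownish
        m=((d[...,2]>10)&(d[...,1]<22)&(hsv[...,0]<205)).astype(np.uint8)
        m=cv2.morphologyEx(m,cv2.MORPH_CLOSE,np.ones((3,3)))
    n,l,st,c=cv2.connectedComponentsWithStats(m)
    w=l[s[1]-3:s[1]+4,s[0]-3:s[0]+4]; w=w[w>0]
    k=np.bincount(w).argmax()
    return l==k,st[k],c[k]
for n,(a,b) in seeds.items():
    try:
        ma,sa,ca=blob(A,a,n[0]=='T'); mb,sb,cb=blob(B,b,n[0]=='T')
        oa,da=ray(A,*ca); ob,db=ray(B,*cb)
        t=np.linalg.lstsq(np.c_[da,-db],ob-oa,rcond=None)[0]; pa=oa+da*t[0];pb=ob+db*t[1]
        print(n,sa,sb,((pa+pb)/2).round(4),'gap',np.linalg.norm(pa-pb).round(4))
        for im,m in((A,ma),(B,mb)):
            v,u=np.nonzero(m); P=np.array([dep(im,x,y) for x,y in zip(u,v)])
            print('   depth cloud',np.percentile(P,[3,50,97],axis=0).round(3).tolist())
            if n[0]=='T':
                Q=np.array([onz(im,x,y,.012)[:2] for x,y in zip(u,v)]).astype(np.float32)
                print('   rect',cv2.minAreaRect(Q*1000))
    except Exception as e: print(n,'fail',e)
E
python3 m.py
```

```text
red1 [ 92 172  20  18 283] [418 181  22  24 390] [0.411  0.3568 0.0369] gap 0.0006
   depth cloud [[0.387, 0.332, 0.023], [0.407, 0.349, 0.051], [0.432, 0.372, 0.079]]
   depth cloud [[0.365, 0.33, 0.0], [0.422, 0.348, 0.047], [0.438, 0.405, 0.077]]
black [131 162  19  18 260] [382 190  20  24 369] [0.4444 0.2446 0.0339] gap 0.0006
   depth cloud [[0.42, 0.221, 0.026], [0.44, 0.237, 0.051], [0.465, 0.259, 0.079]]
   depth cloud [[0.434, 0.219, 0.012], [0.457, 0.237, 0.047], [0.471, 0.264, 0.077]]
red2 [177 155  18  18 250] [335 194  20  26 378] [0.4676 0.1083 0.0367] gap 0.0006
   depth cloud [[0.444, 0.085, 0.028], [0.462, 0.103, 0.052], [0.49, 0.129, 0.079]]
   depth cloud [[0.418, 0.083, 0.0], [0.479, 0.104, 0.048], [0.495, 0.143, 0.076]]
bowl [208 151  26  25 489] [293 196  28  24 505] [0.4701 0.002  0.0377] gap 0.0006
   depth cloud [[0.437, -0.03, 0.002], [0.475, 0.004, 0.02], [0.502, 0.035, 0.045]]
   depth cloud [[0.434, -0.03, 0.002], [0.456, 0.004, 0.025], [0.504, 0.036, 0.042]]
post1 [255 166  13  15 142] [257 189  13  22 224] [ 0.4442 -0.1203  0.0374] gap 0.0002
   depth 
[... 1451 characters left out ...]
488723755)
   depth cloud [[0.56, -0.058, 0.001], [0.601, 0.011, 0.005], [0.665, 0.081, 0.013]]
   rect ((615.4261474609375, 12.474784851074219), (115.63203430175781, 148.86062622070312), 3.582996129989624)
T_black [ 277  102   50   36 1254] [ 187  239   58   43 1736] [ 0.614  -0.2433  0.0046] gap 0.0008
   depth cloud [[0.569, -0.312, -0.001], [0.612, -0.241, 0.006], [0.669, -0.175, 0.016]]
   rect ((622.9193115234375, -241.14381408691406), (109.0760498046875, 147.90846252441406), 6.901850700378418)
   depth cloud [[0.569, -0.313, 0.001], [0.613, -0.243, 0.005], [0.677, -0.175, 0.013]]
   rect ((627.022705078125, -240.60775756835938), (115.6553726196289, 147.97900390625), 7.388474464416504)
```

servo_tool(rows=[{"dx": -187,"dy": -330,"dz": 0,"twist": -1.304,"fingers": 85},{"dx": -187,"dy": -330,"dz": 0,"twist": -1.304,"fingers": 85},{"dx": -187,"dy": -330,"dz": 0,"twist": -1.304,"fingers": 85},{"dx": -187,"dy": -330,"dz": 0,"twist": -1.304,"fingers": 85},{"dx": -187,"dy": -330,"dz": 0,"twist": -1.304,"fingers": 85},{"dx": -187,"dy": -330,"dz": 0,"twist": -1.304,"fingers": 85},{"dx": -187,"dy": -330,"dz": 0,"twist": -1.304,"fingers": 85},{"dx": -187,"dy": -330,"dz": 0,"twist": -1.304,"fingers": 85}], newtons=35)

```text
t: 1.1
eef_pos: [0.4405, -0.359, 0.2309]
eef_rot: [-3.141, 0.001, -0.0]
force: [-1.4, -0.6, -0.1]
width: 1.0
```

servo_tool(rows=[{"dx": 27,"dy": -467,"dz": 0},{"dx": 27,"dy": -467,"dz": 0},{"dx": 27,"dy": -467,"dz": 0},{"dx": 27,"dy": -467,"dz": 0},{"dx": 27,"dy": -467,"dz": 0},{"dx": 27,"dy": -467,"dz": 0},{"dx": 27,"dy": -467,"dz": 0},{"dx": 27,"dy": -467,"dz": 0}])

```text
schema error: expected keys dx, dy, dz, twist, fingers
```

Run:
```python
from h import *
im=shot('wrist'); save(im,'w1.png'); print(im['hand_eye'].round(3),im['mtx'].round(1),bot.observe()['eef_pos'],bot.observe()['t'])
for p in ((.467,.108,.036),(.444,.243,.036)):
    c=np.linalg.inv(im['T'])@np.r_[p,1]; print(im['mtx'][0,0]*c[0]/-c[2]+im['mtx'][0,2], im['mtx'][1,1]*c[1]/c[2]+im['mtx'][1,2])
```

```text
[[ 1.    -0.     0.001 -0.001]
 [ 0.    -0.961 -0.275 -0.069]
 [ 0.001  0.275 -0.961 -0.143]
 [ 0.     0.     0.     1.   ]] [[279.    0.  255.9]
 [  0.  279.  191.7]
 [  0.    0.    1. ]] [ 0.43970181 -0.36001529  0.23089672] 1.15
292.4278304453578 -423.9169170776131
263.9407109571241 -754.7706254330683
```

View pics/w1.png

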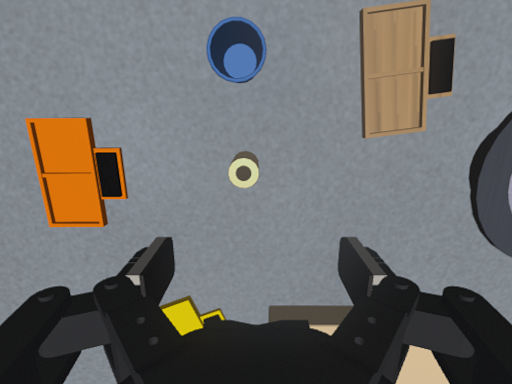

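The first wrist picture shows post_2 (243,173), the tumbler (237,50) and the black tray (395,70). The move call was refused because each row needs every key, so I'm sending it again in full.

servo_tool(rows=[{"dx": 27,"dy": -410,"dz": 0,"twist": 0,"fingers": 85},{"dx": 27,"dy": -410,"dz": 0,"twist": 0,"fingers": 85},{"dx": 27,"dy": -410,"dz": 0,"twist": 0,"fingers": 85},{"dx": 27,"dy": -410,"dz": 0,"twist": 0,"fingers": 85},{"dx": 27,"dy": -410,"dz": 0,"twist": 0,"fingers": 85},{"dx": 27,"dy": -410,"dz": 0,"twist": 0,"fingers": 85},{"dx": 27,"dy": -410,"dz": 0,"twist": 0,"fingers": 85},{"dx": 27,"dy": -410,"dz": 0,"twist": 0,"fingers": 85}])

```text
t: 2.15
eef_pos: [0.4674, 0.0522, 0.2314]
eef_rot: [-3.141, -0.0, -0.0]
force: [-0.4, -1.1, 0.6]
width: 0.999
```

Run:
```python
from h import *
im=shot('wrist'); save(im,'w2.png'); print(bot.observe()['eef_pos'],bot.observe()['t'])
np.savez('w2.npz',**{k:im[k] for k in('pixels','depth','mtx','T')})
```

```text
[0.46734247 0.05000961 0.23117517] 2.2
```

View pics/w2.png

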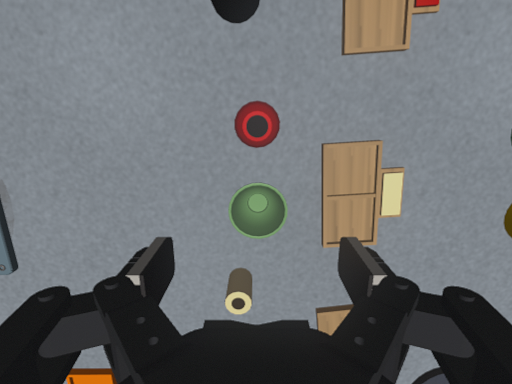

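Here red vase 2 is at (257,124), the bowl at (259,210), the cream tray at (352,193), post_1 at (238,303) and the black vase at (236,5).

```bash
cat >> h.py <<'E'
def comps(m,amin=150):
    n,l,st,c=cv2.connectedComponentsWithStats(m.astype(np.uint8)); return [(l==k,st[k],c[k]) for k in range(1,n) if st[k][4]>amin]
def circ(im,m,z):
    c=max(cv2.findContours(m.astype(np.uint8),cv2.RETR_EXTERNAL,cv2.CHAIN_APPROX_NONE)[0],key=len)
    q=np.array([onz(im,u,v,z)[:2] for u,v in c[:,0]],np.float32)*1000
    v,u=np.nonzero(m); hz=np.percentile([dep(im,a,b)[2] for a,b in zip(u,v)],[2,98])
    return cv2.minEnclosingCircle(q),hz.round(3)
def wood(im):
    L=cv2.cvtColor(im['pixels'],cv2.COLOR_RGB2HSV).astype(int); return cv2.morphologyEx(((L[...,0]>6)&(L[...,0]<20)&(L[...,1]>50)&(L[...,1]<150)&(L[...,2]>80)).astype(np.uint8),cv2.MORPH_OPEN,np.ones((9,9)))
def red(im):
    p=im['pixels'].astype(int); return (p[...,0]>p[...,1]*2)&(p[...,0]>p[...,2]*2)&(p[...,0]>50)
E
python3 - <<'E'
from h import *
z=np.load('w2.npz'); im={k:z[k] for k in z}
for m,s,c in comps(red(im)): print('red',s,circ(im,cv2.morphologyEx(m.astype(np.uint8),cv2.MORPH_CLOSE,np.ones((21,21))),.030))
for m,s,c in comps(wood(im),800):
    q=np.array([onz(im,u,v,.012)[:2] for v,u in zip(*np.nonzero(m))],np.float32)*1000; v,u=np.nonzero(m)
    print('wood',s,cv2.minAreaRect(q),np.percentile([dep(im,a,b)[2] for a,b in zip(u,v)],[5,50,95]).round(3))
E
```

```text
red [ 235  102   44   45 1163] (((466.5167541503906, 107.10116577148438), 26.33428192138672), array([0.039, 0.077]))
red [ 70 369  46  15 153] (((204.85043334960938, -284.53717041015625), 37.15886688232422), array([0.004, 0.013]))
wood [ 344    0   62   54 3163] ((601.888671875, 217.29348754882812), (69.30918884277344, 55.88698959350586), 3.7181296348571777) [0.004 0.005 0.012]
wood [ 323  141   54  102 5077] ((590.9458618164062, 14.659046173095703), (68.9527587890625, 140.5227813720703), 3.751591682434082) [0.004 0.005 0.012]
```

servo_tool(rows=[{"dx": -1,"dy": -57,"dz": 0,"twist": 0,"fingers": 85},{"dx": -1,"dy": -57,"dz": 50,"twist": 0,"fingers": 85},{"dx": -1,"dy": -57,"dz": 105,"twist": 0,"fingers": 85},{"dx": -1,"dy": -57,"dz": 160,"twist": 0,"fingers": 85},{"dx": -1,"dy": -57,"dz": 200,"twist": 0,"fingers": 85},{"dx": -1,"dy": -57,"dz": 220,"twist": 0,"fingers": 85},{"dx": -1,"dy": -57,"dz": 220,"twist": 0,"fingers": 85},{"dx": -1,"dy": -57,"dz": 220,"twist": 0,"fingers": 85}], newtons=35)

```text
t: 3.2
eef_pos: [0.4672, 0.1062, 0.012]
eef_rot: [3.141, -0.001, -0.003]
force: [-0.0, -0.5, 0.1]
width: 0.999
```

servo_tool(rows=[{"dx": 0,"dy": 0,"dz": 0,"twist": 0,"fingers": 40},{"dx": 0,"dy": 0,"dz": 0,"twist": 0,"fingers": 40},{"dx": 0,"dy": 0,"dz": 0,"twist": 0,"fingers": 40},{"dx": 0,"dy": 0,"dz": 0,"twist": 0,"fingers": 40},{"dx": 0,"dy": 0,"dz": 0,"twist": 0,"fingers": 40}])

```text
t: 3.82
eef_pos: [0.4672, 0.1073, 0.0124]
eef_rot: [3.141, -0.002, -0.0]
force: [0.0, -0.9, 9.8]
width: 0.615
```

servo_tool(rows=[{"dx": 0,"dy": 0,"dz": -10,"twist": 0,"fingers": 40},{"dx": 0,"dy": 0,"dz": -35,"twist": 0,"fingers": 40},{"dx": 0,"dy": 0,"dz": -70,"twist": 0,"fingers": 40},{"dx": 10,"dy": -10,"dz": -105,"twist": 0,"fingers": 40},{"dx": 40,"dy": -35,"dz": -120,"twist": 0,"fingers": 40},{"dx": 75,"dy": -66,"dz": -120,"twist": -0.03,"fingers": 40},{"dx": 105,"dy": -92,"dz": -120,"twist": -0.065,"fingers": 40},{"dx": 110,"dy": -97,"dz": -120,"twist": -0.065,"fingers": 40}])

```text
t: 4.82
eef_pos: [0.5774, 0.2066, 0.1319]
eef_rot: [-3.14, -0.001, 0.066]
force: [-0.7, 0.7, -0.5]
width: 0.612
```

Run:
```python
from h import *
im=shot('wrist'); save(im,'w3.png'); print(bot.observe()['eef_pos'],bot.observe()['width'],bot.observe()['force'])
np.savez('w3.npz',**{k:im[k] for k in('pixels','depth','mtx','T')})
for m,s,c in comps(wood(im),800):
    q=np.array([onz(im,u,v,.012)[:2] for v,u in zip(*np.nonzero(m))],np.float32)*1000; v,u=np.nonzero(m)
    print('wood',s,cv2.minAreaRect(q),np.percentile([dep(im,a,b)[2] for a,b in zip(u,v)],[5,50,95]).round(3))
```

```text
[0.57687221 0.20597403 0.13157169] 0.6090194639624522 [ 0.12381773  0.31145705 -1.5313536 ]
wood [  248    38    89   165 13883] ((604.6707763671875, 265.32513427734375), (79.37837982177734, 145.79940795898438), 3.7948360443115234) [0.004 0.005 0.012]
```

View pics/w3.png

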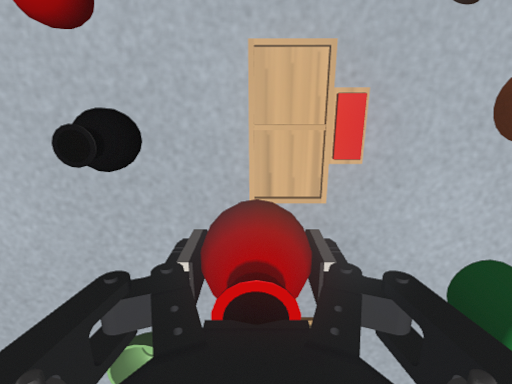

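The vase is held upright, with its lip at (256,305). The red tray is at (290,120), and its centre measures (0.604, 0.265), in line with the first estimate.

servo_tool(rows=[{"dx": 25,"dy": -17,"dz": 10,"twist": 0,"fingers": 40},{"dx": 31,"dy": -21,"dz": 40,"twist": 0,"fingers": 40},{"dx": 31,"dy": -21,"dz": 75,"twist": 0,"fingers": 40},{"dx": 31,"dy": -21,"dz": 98,"twist": 0,"fingers": 40},{"dx": 31,"dy": -21,"dz": 108,"twist": 0,"fingers": 40},{"dx": 31,"dy": -21,"dz": 111,"twist": 0,"fingers": 40},{"dx": 31,"dy": -21,"dz": 113,"twist": 0,"fingers": 40},{"dx": 31,"dy": -21,"dz": 113,"twist": 0,"fingers": 40}])

```text
t: 5.88
eef_pos: [0.6064, 0.2276, 0.019]
eef_rot: [-3.141, -0.001, 0.065]
force: [0.0, 0.2, -1.8]
width: 0.617
```

servo_tool(rows=[{"dx": 0,"dy": 0,"dz": 0.5,"twist": 0,"fingers": 40},{"dx": 0,"dy": 0,"dz": 1,"twist": 0,"fingers": 40}])

```text
t: 6.12
eef_pos: [0.6061, 0.2274, 0.0176]
eef_rot: [-3.141, -0.0, 0.065]
force: [0.8, -1.0, 3.6]
width: 0.617
```

servo_tool(rows=[{"dx": 0,"dy": 0,"dz": 0,"twist": 0,"fingers": 56},{"dx": 0,"dy": 0,"dz": 0,"twist": 0,"fingers": 64},{"dx": 0,"dy": 0,"dz": 0,"twist": 0,"fingers": 74},{"dx": 0,"dy": 0,"dz": 0,"twist": 0,"fingers": 85},{"dx": 0,"dy": 0,"dz": 0,"twist": 0,"fingers": 85},{"dx": 0,"dy": 0,"dz": -50,"twist": 0,"fingers": 85},{"dx": 0,"dy": 0,"dz": -100,"twist": 0,"fingers": 85},{"dx": 0,"dy": 0,"dz": -150,"twist": 0,"fingers": 85}])

```text
t: 7.12
eef_pos: [0.6057, 0.2273, 0.1688]
eef_rot: [-3.142, 0.0, 0.065]
force: [-0.4, -0.2, 0.1]
width: 0.994
```

servo_tool(rows=[{"dx": -50,"dy": -22,"dz": -20,"twist": 0.03,"fingers": 85},{"dx": -105,"dy": -46,"dz": -40,"twist": 0.065,"fingers": 85},{"dx": -155,"dy": -70,"dz": -60,"twist": 0.065,"fingers": 85},{"dx": -191,"dy": -86,"dz": -62,"twist": 0.065,"fingers": 85},{"dx": -191,"dy": -86,"dz": -62,"twist": 0.065,"fingers": 85}])

```text
t: 7.75
eef_pos: [0.4069, 0.3024, 0.23]
eef_rot: [-3.141, -0.0, 0.005]
force: [1.3, 0.0, 0.6]
width: 0.996
```

```bash
cat > look.py <<'E'
import sys
from h import *
im=shot('wrist'); save(im,sys.argv[1]+'.png'); s=bot.observe();print(s['eef_pos'].round(4),s['eef_rot'].round(4),s['t'],s['width'])
for m,st,c in comps(red(im)): print('red',st,circ(im,cv2.morphologyEx(m.astype(np.uint8),cv2.MORPH_CLOSE,np.ones((21,21))),.030))
g=im['pixels'].max(2)<75; g=cv2.morphologyEx((g&(im['depth']>.2)).astype(np.uint8),cv2.MORPH_OPEN,np.ones((5,5)))
for m,st,c in comps(g,400): print('dark',st,circ(im,m,.030))
p=im['pixels'].astype(int); cr=(p[...,0]>170)&(p[...,0]-p[...,2]>25)&(p[...,1]>p[...,0]-25)
for m,st,c in comps(cr): print('cream',st,circ(im,m,.060))
for m,st,c in comps(wood(im),800):
    q=np.array([onz(im,u,v,.012)[:2] for v,u in zip(*np.nonzero(m))],np.float32)*1000; v,u=np.nonzero(m)
    print('wood',st,cv2.minAreaRect(q),np.percentile([dep(im,a,b)[2] for a,b in zip(u,v)],[5,50,95]).round(3))
E
python3 look.py w4
```

```text
[0.409  0.3013 0.2297] [ 3.1414e+00 -1.0000e-03  2.6000e-03] 7.8 0.9964678230331923
red [ 239  103   44   45 1164] (((410.0807800292969, 355.9199523925781), 26.177623748779297), array([0.039, 0.077]))
red [431 171  25  43 842] (((643.337158203125, 274.0385437011719), 29.9559326171875), array([0.006, 0.013]))
red [ 386  207   56   48 1564] (((617.3652954101562, 219.8476104736328), 43.906898498535156), array([0.032, 0.081]))
dark [ 265  194   41   45 1406] (((443.9981689453125, 239.4222412109375), 32.63770294189453), array([0.031, 0.076]))
wood [ 372  139   58  103 4014] ((598.1953125, 268.3020324707031), (68.57711029052734, 140.39883422851562), 3.7973287105560303) [0.004 0.005 0.012]
```

View pics/w4.png

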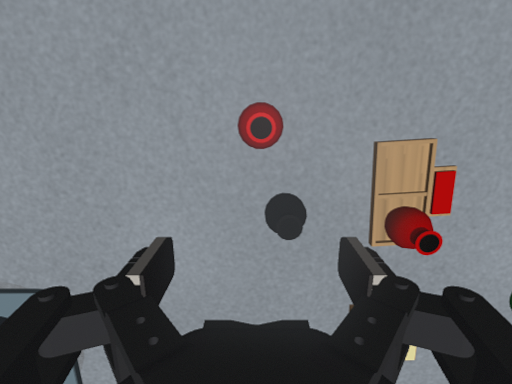

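Red vase 1 is at (260,125) px, which is (0.410, 0.356) m. The placed vase stands in the -y bay, around (410,228).

servo_tool(rows=[{"dx": 0.5,"dy": -55,"dz": 0,"twist": 0,"fingers": 85},{"dx": 0.5,"dy": -55,"dz": 50,"twist": 0,"fingers": 85},{"dx": 0.5,"dy": -55,"dz": 105,"twist": 0,"fingers": 85},{"dx": 0.5,"dy": -55,"dz": 160,"twist": 0,"fingers": 85},{"dx": 0.5,"dy": -55,"dz": 198,"twist": 0,"fingers": 85},{"dx": 0.5,"dy": -55,"dz": 218,"twist": 0,"fingers": 85},{"dx": 0.5,"dy": -55,"dz": 218,"twist": 0,"fingers": 85},{"dx": 0.5,"dy": -55,"dz": 218,"twist": 0,"fingers": 85}])

```text
t: 8.8
eef_pos: [0.4114, 0.3566, 0.0126]
eef_rot: [-3.14, -0.002, -0.0]
force: [-0.7, 0.7, 0.5]
width: 0.993
```

servo_tool(rows=[{"dx": 0,"dy": 0,"dz": 0,"twist": 0,"fingers": 40},{"dx": 0,"dy": 0,"dz": 0,"twist": 0,"fingers": 40},{"dx": 0,"dy": 0,"dz": 0,"twist": 0,"fingers": 40},{"dx": 0,"dy": 0,"dz": 0,"twist": 0,"fingers": 40},{"dx": 0,"dy": 0,"dz": 0,"twist": 0,"fingers": 40}])

```text
t: 9.43
eef_pos: [0.4109, 0.3563, 0.0126]
eef_rot: [-3.141, -0.002, 0.0]
force: [-0.4, -1.6, 8.1]
width: 0.614
```

servo_tool(rows=[{"dx": 0,"dy": 0,"dz": -10,"twist": 0,"fingers": 40},{"dx": 0,"dy": 0,"dz": -40,"twist": 0,"fingers": 40},{"dx": 5,"dy": 2,"dz": -85,"twist": 0,"fingers": 40},{"dx": 35,"dy": 10,"dz": -120,"twist": 0,"fingers": 40},{"dx": 80,"dy": 23,"dz": -130,"twist": -0.03,"fingers": 40},{"dx": 130,"dy": 38,"dz": -130,"twist": -0.065,"fingers": 40},{"dx": 172,"dy": 50,"dz": -130,"twist": -0.065,"fingers": 40},{"dx": 191,"dy": 56,"dz": -130,"twist": -0.065,"fingers": 40}])

```text
t: 10.42
eef_pos: [0.6039, 0.2975, 0.1416]
eef_rot: [3.141, -0.001, 0.062]
force: [-1.4, 1.0, -1.7]
width: 0.613
```

servo_tool(rows=[{"dx": 0,"dy": 0,"dz": 0,"twist": 0,"fingers": 40}])

```text
t: 10.55
eef_pos: [0.6024, 0.2984, 0.1413]
eef_rot: [3.141, -0.0, 0.062]
force: [-0.7, 0.7, -0.9]
width: 0.614
```

servo_tool(rows=[{"dx": -1,"dy": -2,"dz": 15,"twist": 0,"fingers": 40},{"dx": -1,"dy": -2,"dz": 50,"twist": 0,"fingers": 40},{"dx": -1,"dy": -2,"dz": 87,"twist": 0,"fingers": 40},{"dx": -1,"dy": -2,"dz": 108,"twist": 0,"fingers": 40},{"dx": -1,"dy": -2,"dz": 117,"twist": 0,"fingers": 40},{"dx": -1,"dy": -2,"dz": 121,"twist": 0,"fingers": 40},{"dx": -1,"dy": -2,"dz": 122.5,"twist": 0,"fingers": 40},{"dx": -1,"dy": -2,"dz": 123,"twist": 0,"fingers": 40}])

```text
t: 11.55
eef_pos: [0.6007, 0.302, 0.0191]
eef_rot: [-3.141, -0.001, 0.065]
force: [-0.2, -0.1, -0.6]
width: 0.612
```

servo_tool(rows=[{"dx": 0,"dy": 0,"dz": 0.5,"twist": 0,"fingers": 40},{"dx": 0,"dy": 0,"dz": 1,"twist": 0,"fingers": 40}])

```text
t: 11.8
eef_pos: [0.6004, 0.3018, 0.0177]
eef_rot: [-3.141, -0.0, 0.065]
force: [-0.6, -0.0, 4.4]
width: 0.614
```

servo_tool(rows=[{"dx": 0,"dy": 0,"dz": 0,"twist": 0,"fingers": 56},{"dx": 0,"dy": 0,"dz": 0,"twist": 0,"fingers": 64},{"dx": 0,"dy": 0,"dz": 0,"twist": 0,"fingers": 74},{"dx": 0,"dy": 0,"dz": 0,"twist": 0,"fingers": 85},{"dx": 0,"dy": 0,"dz": 0,"twist": 0,"fingers": 85},{"dx": 0,"dy": 0,"dz": -50,"twist": 0,"fingers": 85},{"dx": 0,"dy": 0,"dz": -100,"twist": 0,"fingers": 85},{"dx": 0,"dy": 0,"dz": -150,"twist": 0,"fingers": 85}])

```text
t: 12.8
eef_pos: [0.6, 0.3017, 0.1688]
eef_rot: [-3.142, 0.0, 0.065]
force: [1.2, 0.2, 0.6]
width: 0.993
```

servo_tool(rows=[{"dx": -45,"dy": 28,"dz": -20,"twist": 0.03,"fingers": 85},{"dx": -90,"dy": 56,"dz": -40,"twist": 0.065,"fingers": 85},{"dx": -130,"dy": 84,"dz": -60,"twist": 0.065,"fingers": 85},{"dx": -163,"dy": 101,"dz": -63,"twist": 0.065,"fingers": 85},{"dx": -163,"dy": 101,"dz": -63,"twist": 0.065,"fingers": 85},{"dx": -163,"dy": 101,"dz": -63,"twist": 0.065,"fingers": 85}])

```text
t: 13.55
eef_pos: [0.4448, 0.1907, 0.2306]
eef_rot: [-3.141, -0.001, -0.0]
force: [0.8, 0.5, -0.1]
width: 0.998
```

```bash
python3 look.py w5
```

```text
[0.4448 0.1909 0.2304] [-3.1408e+00 -6.0000e-04  1.0000e-04] 13.6 0.9937016070309164
red [ 371   47   71  116 4408] (((610.511474609375, 265.4665222167969), 65.40791320800781), array([0.004, 0.081]))
dark [405  55  23  24 439] (((624.9617309570312, 308.9723815917969), 12.929533004760742), array([0.079, 0.082]))
dark [ 234  103   45   46 1611] (((443.32916259765625, 243.83592224121094), 26.850664138793945), array([0.037, 0.076]))
dark [ 15 224  23  68 433] (((127.88294982910156, 66.16159057617188), 51.43520736694336), array([0.   , 0.011]))
wood [ 352   44   58  124 3088] ((598.5267333984375, 264.5538330078125), (69.19546508789062, 146.75071716308594), 3.8014237880706787) [0.004 0.005 0.013]
```

View pics/w5.png

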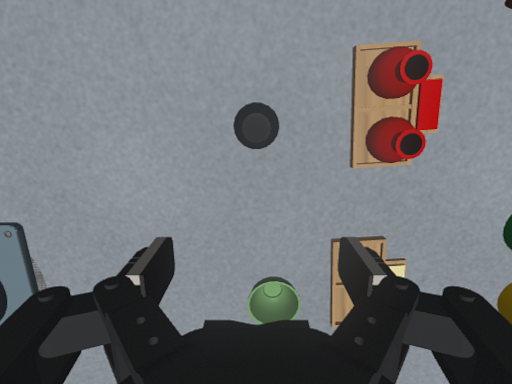

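Both red vases stand upright in their bays. The black vase is at (256,126) px, which is (0.443, 0.244) m.

servo_tool(rows=[{"dx": -1.5,"dy": -53,"dz": 0,"twist": 0,"fingers": 85},{"dx": -1.5,"dy": -53,"dz": 50,"twist": 0,"fingers": 85},{"dx": -1.5,"dy": -53,"dz": 105,"twist": 0,"fingers": 85},{"dx": -1.5,"dy": -53,"dz": 160,"twist": 0,"fingers": 85},{"dx": -1.5,"dy": -53,"dz": 198,"twist": 0,"fingers": 85},{"dx": -1.5,"dy": -53,"dz": 218,"twist": 0,"fingers": 85},{"dx": -1.5,"dy": -53,"dz": 218,"twist": 0,"fingers": 85},{"dx": -1.5,"dy": -53,"dz": 218,"twist": 0,"fingers": 85}])

```text
t: 14.6
eef_pos: [0.4436, 0.2442, 0.0134]
eef_rot: [-3.14, -0.002, 0.0]
force: [-0.5, -0.5, -0.3]
width: 0.995
```

servo_tool(rows=[{"dx": 0,"dy": 0,"dz": 0,"twist": 0,"fingers": 40},{"dx": 0,"dy": 0,"dz": 0,"twist": 0,"fingers": 40},{"dx": 0,"dy": 0,"dz": 0,"twist": 0,"fingers": 40},{"dx": 0,"dy": 0,"dz": 0,"twist": 0,"fingers": 40},{"dx": 0,"dy": 0,"dz": 0,"twist": 0,"fingers": 40}])

```text
t: 15.22
eef_pos: [0.4434, 0.2436, 0.0136]
eef_rot: [-3.141, -0.002, -0.0]
force: [-2.2, -0.8, 8.8]
width: 0.613
```

servo_tool(rows=[{"dx": 0,"dy": 0,"dz": -10,"twist": 0,"fingers": 40},{"dx": 0,"dy": 0,"dz": -40,"twist": 0,"fingers": 40},{"dx": 2,"dy": 5,"dz": -85,"twist": 0,"fingers": 40},{"dx": 10,"dy": 30,"dz": -120,"twist": 0,"fingers": 40},{"dx": 25,"dy": 70,"dz": -130,"twist": -0.03,"fingers": 40},{"dx": 40,"dy": 115,"dz": -130,"twist": -0.06,"fingers": 40},{"dx": 56,"dy": 160,"dz": -130,"twist": -0.09,"fingers": 40},{"dx": 72,"dy": 205,"dz": -130,"twist": -0.122,"fingers": 40}])

```text
t: 16.23
eef_pos: [0.5148, 0.0367, 0.143]
eef_rot: [3.141, -0.001, 0.123]
force: [1.5, 0.9, -0.4]
width: 0.618
```

Run:
```python
from h import *
z=np.load('w2.npz'); im={k:z[k] for k in z}
h=np.linalg.inv(im['T'])  # recover hand_eye from w2 pose (yaw 0)
T=im['T'].copy(); T[:3,3]+=np.array([.4397,-.3600,.2309])-np.array([.46734,.0500,.23118])
w={'pixels':cv2.cvtColor(cv2.imread('pics/w1.png'),cv2.COLOR_BGR2RGB),'mtx':im['mtx'],'T':T}
for m,st,c in comps(wood(w),800):
    q=np.array([onz(w,u,v,.012)[:2] for v,u in zip(*np.nonzero(m))],np.float32)*1000; print('wood',st,cv2.minAreaRect(q))
for u,v in ((361,11),(428,2),(363,137),(426,128),(364,78),(424,68)): print(onz(w,u,v,.012).round(4))
s=bot.observe(); print(s['eef_pos'],s['eef_rot'])
```

```text
wood [ 363    4   60  133 7433] ((601.6686401367188, -243.15689086914062), (68.99087524414062, 146.83474731445312), 7.1003851890563965)
wood [ 397  347   51   37 1358] ((715.2296752929688, -687.8565063476562), (85.4929428100586, 74.56000518798828), 0.03357977792620659)
[ 0.5577 -0.178   0.012 ]
[ 0.6324 -0.1691  0.012 ]
[ 0.5748 -0.3192  0.012 ]
[ 0.6533 -0.308   0.012 ]
[ 0.5686 -0.249   0.012 ]
[ 0.6392 -0.2379  0.012 ]
[0.51483189 0.03671535 0.1430365 ] [ 3.14138412e+00 -6.48723324e-04  1.23070818e-01]
```

servo_tool(rows=[{"dx": 10,"dy": 45,"dz": 0,"twist": 0,"fingers": 40},{"dx": 21,"dy": 95,"dz": 0,"twist": 0,"fingers": 40},{"dx": 32,"dy": 145,"dz": 0,"twist": 0,"fingers": 40},{"dx": 43,"dy": 195,"dz": 0,"twist": 0,"fingers": 40},{"dx": 52,"dy": 236,"dz": 0,"twist": 0,"fingers": 40},{"dx": 56,"dy": 254,"dz": 0,"twist": 0,"fingers": 40},{"dx": 56,"dy": 254,"dz": 0,"twist": 0,"fingers": 40}])

```text
t: 17.1
eef_pos: [0.6009, -0.2074, 0.1424]
eef_rot: [-3.141, 0.0, 0.12]
force: [-0.5, 0.1, -0.5]
width: 0.61
```

servo_tool(rows=[{"dx": 1,"dy": 1,"dz": 15,"twist": 0,"fingers": 40},{"dx": 1,"dy": 1,"dz": 50,"twist": 0,"fingers": 40},{"dx": 1,"dy": 1,"dz": 87,"twist": 0,"fingers": 40},{"dx": 1,"dy": 1,"dz": 108,"twist": 0,"fingers": 40},{"dx": 1,"dy": 1,"dz": 117,"twist": 0,"fingers": 40},{"dx": 1,"dy": 1,"dz": 121,"twist": 0,"fingers": 40},{"dx": 1,"dy": 1,"dz": 122.5,"twist": 0,"fingers": 40},{"dx": 1,"dy": 1,"dz": 123,"twist": 0,"fingers": 40}])

```text
t: 18.1
eef_pos: [0.6027, -0.2081, 0.0201]
eef_rot: [3.141, -0.001, 0.122]
force: [0.4, -0.5, -0.6]
width: 0.615
```

servo_tool(rows=[{"dx": 0,"dy": 0,"dz": 0.5,"twist": 0,"fingers": 40},{"dx": 0,"dy": 0,"dz": 1,"twist": 0,"fingers": 40}])

```text
t: 18.35
eef_pos: [0.6024, -0.208, 0.0187]
eef_rot: [3.141, -0.0, 0.122]
force: [-2.2, -0.8, 5.5]
width: 0.612
```

servo_tool(rows=[{"dx": 0,"dy": 0,"dz": 0,"twist": 0,"fingers": 56},{"dx": 0,"dy": 0,"dz": 0,"twist": 0,"fingers": 64},{"dx": 0,"dy": 0,"dz": 0,"twist": 0,"fingers": 74},{"dx": 0,"dy": 0,"dz": 0,"twist": 0,"fingers": 85},{"dx": 0,"dy": 0,"dz": 0,"twist": 0,"fingers": 85},{"dx": 0,"dy": 0,"dz": -50,"twist": 0,"fingers": 85},{"dx": 0,"dy": 0,"dz": -100,"twist": 0,"fingers": 85},{"dx": 0,"dy": 0,"dz": -150,"twist": 0,"fingers": 85}])

```text
t: 19.35
eef_pos: [0.602, -0.2078, 0.1698]
eef_rot: [-3.142, 0.0, 0.122]
force: [1.0, -0.7, 0.5]
width: 0.998
```

servo_tool(rows=[{"dx": -45,"dy": -15,"dz": -20,"twist": 0.03,"fingers": 85},{"dx": -90,"dy": -32,"dz": -40,"twist": 0.08,"fingers": 85},{"dx": -130,"dy": -46,"dz": -60,"twist": 0.122,"fingers": 85},{"dx": -153,"dy": -54,"dz": -62,"twist": 0.122,"fingers": 85},{"dx": -153,"dy": -54,"dz": -62,"twist": 0.122,"fingers": 85},{"dx": -153,"dy": -54,"dz": -62,"twist": 0.122,"fingers": 85}])

```text
t: 20.1
eef_pos: [0.4446, -0.1731, 0.2304]
eef_rot: [3.141, -0.001, 0.0]
force: [-0.8, -0.3, 0.0]
width: 0.997
```

```bash
python3 look.py w6
```

```text
[ 0.4447 -0.173   0.2303] [-3.1413e+00 -8.0000e-04  2.0000e-04] 20.15 0.9950879491807191
red [ 55 249  64  24 187] (((210.05670166015625, -302.1806640625), 43.8075065612793), array([0.001, 0.012]))
dark [ 358  176   66   57 2454] (((620.2081298828125, -223.44140625), 54.06348419189453), array([0.01 , 0.081]))
dark [453 243  59  43 640] (((754.4979248046875, -306.652587890625), 46.25075149536133), array([0.003, 0.068]))
cream [425   0  27  33 745] (((622.6561889648438, -12.473135948181152), 17.932750701904297), array([0.005, 0.014]))
cream [239 112  33  32 601] (((441.99432373046875, -120.73413848876953), 17.725330352783203), array([0.058, 0.062]))
cream [229 299  27  22 333] (((424.15594482421875, -356.4044189453125), 17.731990814208984), array([0.   , 0.061]))
wood [ 354    0   64   78 4581] ((592.475830078125, -21.93492889404297), (69.2801742553711, 82.26060485839844), 3.345148801803589) [0.004 0.005 0.012]
wood [ 345  163   52   95 2763] ((601.4164428710938, -239.91278076171875), (68.64686584472656, 140.3866424560547), 7.8595781326293945) [0.004 0.005 0.013]
```

View pics/w6.png

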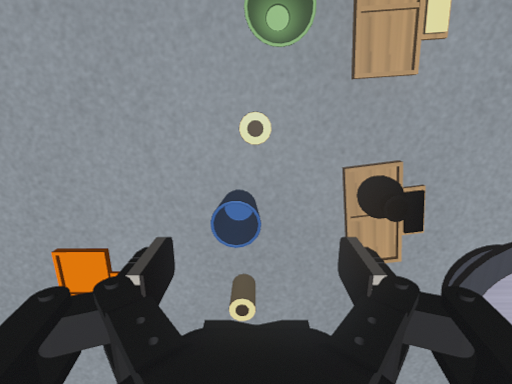

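The black vase stands upright in its +y bay. Post_1 is at (255,128) px, which is (0.442, -0.121) m with its top at 0.060. Post_2 is at (242,310) px, which is (0.424, -0.356) m.

servo_tool(rows=[{"dx": -2.5,"dy": -52,"dz": 0,"twist": 0,"fingers": 85},{"dx": -2.5,"dy": -52,"dz": 50,"twist": 0,"fingers": 85},{"dx": -2.5,"dy": -52,"dz": 105,"twist": 0,"fingers": 85},{"dx": -2.5,"dy": -52,"dz": 160,"twist": 0,"fingers": 85},{"dx": -2.5,"dy": -52,"dz": 198,"twist": 0,"fingers": 75},{"dx": -2.5,"dy": -52,"dz": 217,"twist": 0,"fingers": 65},{"dx": -2.5,"dy": -52,"dz": 217,"twist": 0,"fingers": 60},{"dx": -2.5,"dy": -52,"dz": 217,"twist": 0,"fingers": 55}])

```text
t: 21.15
eef_pos: [0.4422, -0.1207, 0.0136]
eef_rot: [-3.142, -0.001, 0.0]
force: [-0.6, -0.3, 0.4]
width: 0.646
```

servo_tool(rows=[{"dx": 0,"dy": 0,"dz": 0,"twist": 0,"fingers": 22},{"dx": 0,"dy": 0,"dz": 0,"twist": 0,"fingers": 22},{"dx": 0,"dy": 0,"dz": 0,"twist": 0,"fingers": 22},{"dx": 0,"dy": 0,"dz": 0,"twist": 0,"fingers": 22},{"dx": 0,"dy": 0,"dz": 0,"twist": 0,"fingers": 22}])

```text
t: 21.78
eef_pos: [0.4423, -0.1211, 0.0143]
eef_rot: [3.141, -0.002, -0.0]
force: [-0.3, -0.3, 6.4]
width: 0.414
```

servo_tool(rows=[{"dx": 0,"dy": 0,"dz": -10,"twist": 0,"fingers": 22},{"dx": 0,"dy": 0,"dz": -40,"twist": 0,"fingers": 22},{"dx": 4,"dy": -4,"dz": -85,"twist": 0,"fingers": 22},{"dx": 30,"dy": -33,"dz": -120,"twist": 0,"fingers": 22},{"dx": 65,"dy": -72,"dz": -130,"twist": -0.03,"fingers": 22},{"dx": 102,"dy": -114,"dz": -130,"twist": -0.063,"fingers": 22},{"dx": 136,"dy": -152,"dz": -130,"twist": -0.063,"fingers": 22},{"dx": 151,"dy": -169,"dz": -130,"twist": -0.063,"fingers": 22}])

```text
t: 22.78
eef_pos: [0.5933, 0.0514, 0.1441]
eef_rot: [-3.14, -0.001, 0.066]
force: [-0.2, -0.4, -0.4]
width: 0.41
```

servo_tool(rows=[{"dx": 0,"dy": 0,"dz": 0,"twist": 0,"fingers": 22}])

```text
t: 22.9
eef_pos: [0.5924, 0.0501, 0.1437]
eef_rot: [-3.14, -0.0, 0.066]
force: [-0.3, -0.6, -0.5]
width: 0.413
```

servo_tool(rows=[{"dx": 1,"dy": 2,"dz": 15,"twist": 0,"fingers": 22},{"dx": 1,"dy": 2,"dz": 50,"twist": 0,"fingers": 22},{"dx": 1,"dy": 2,"dz": 87,"twist": 0,"fingers": 22},{"dx": 1,"dy": 2,"dz": 108,"twist": 0,"fingers": 22},{"dx": 1,"dy": 2,"dz": 117,"twist": 0,"fingers": 22},{"dx": 1,"dy": 2,"dz": 121,"twist": 0,"fingers": 22},{"dx": 1,"dy": 2,"dz": 123,"twist": 0,"fingers": 22},{"dx": 1,"dy": 2,"dz": 123.5,"twist": 0,"fingers": 22}])

```text
t: 23.9
eef_pos: [0.5939, 0.0463, 0.0205]
eef_rot: [3.142, -0.001, 0.063]
force: [-0.9, -0.8, -1.8]
width: 0.411
```

servo_tool(rows=[{"dx": 0,"dy": 0,"dz": 0.5,"twist": 0,"fingers": 22},{"dx": 0,"dy": 0,"dz": 1,"twist": 0,"fingers": 22}])

```text
t: 24.15
eef_pos: [0.5936, 0.0462, 0.0193]
eef_rot: [3.141, -0.001, 0.063]
force: [-1.5, -0.9, 5.7]
width: 0.413
```

servo_tool(rows=[{"dx": 0,"dy": 0,"dz": 0,"twist": 0,"fingers": 40},{"dx": 0,"dy": 0,"dz": 0,"twist": 0,"fingers": 52},{"dx": 0,"dy": 0,"dz": 0,"twist": 0,"fingers": 66},{"dx": 0,"dy": 0,"dz": 0,"twist": 0,"fingers": 80},{"dx": 0,"dy": 0,"dz": 0,"twist": 0,"fingers": 80},{"dx": 0,"dy": 0,"dz": -50,"twist": 0,"fingers": 85},{"dx": 0,"dy": 0,"dz": -105,"twist": 0,"fingers": 85},{"dx": 0,"dy": 0,"dz": -160,"twist": 0,"fingers": 85}])

```text
t: 25.15
eef_pos: [0.593, 0.0462, 0.1804]
eef_rot: [-3.142, 0.0, 0.063]
force: [0.6, -0.5, -0.2]
width: 0.996
```

servo_tool(rows=[{"dx": -24,"dy": 53,"dz": -15,"twist": 0.03,"fingers": 85},{"dx": -48,"dy": 108,"dz": -30,"twist": 0.063,"fingers": 85},{"dx": -74,"dy": 165,"dz": -45,"twist": 0.063,"fingers": 85},{"dx": -100,"dy": 222,"dz": -50,"twist": 0.063,"fingers": 85},{"dx": -125,"dy": 280,"dz": -50,"twist": 0.063,"fingers": 85},{"dx": -150,"dy": 337,"dz": -50,"twist": 0.063,"fingers": 85},{"dx": -175,"dy": 393,"dz": -50,"twist": 0.063,"fingers": 85},{"dx": -198,"dy": 444,"dz": -50,"twist": 0.063,"fingers": 85}])

```text
t: 26.15
eef_pos: [0.4225, -0.4115, 0.2289]
eef_rot: [3.141, -0.0, -0.001]
force: [1.3, 0.2, 0.2]
width: 0.996
```

servo_tool(rows=[{"dx": 0,"dy": 0,"dz": 0,"twist": 0,"fingers": 85},{"dx": 0,"dy": 0,"dz": 0,"twist": 0,"fingers": 85}])

```text
t: 26.4
eef_pos: [0.4239, -0.4087, 0.2287]
eef_rot: [-3.141, -0.0, 0.0]
force: [0.5, -0.2, 0.2]
width: 0.999
```

```bash
python3 look.py w7
```

```text
[ 0.4244 -0.4079  0.2288] [-3.1407e+00 -4.0000e-04  1.8000e-03] 26.45 0.9913874648524433
dark [ 451    0   28   49 1170] (((647.9599609375, -246.58322143554688), 26.472206115722656), array([0.009, 0.013]))
dark [ 491   97   21  100 1039] (((731.5947265625, -382.6383056640625), 62.05762481689453), array([0.002, 0.068]))
dark [103 113  25  47 947] (((252.2446746826172, -367.84210205078125), 29.404605865478516), array([0.009, 0.014]))
dark [215 289  27  32 503] (((385.166748046875, -607.2108154296875), 28.546741485595703), array([0.009, 0.013]))
cream [242 112  32  33 597] (((424.1771240234375, -356.51031494140625), 17.41607093811035), array([0.058, 0.062]))
cream [ 160  272   62   62 2085] (((335.4640197753906, -580.85400390625), 48.138397216796875), array([0.004, 0.013]))
cream [209 284  38  37 153] (((385.25042724609375, -582.6190185546875), 32.540748596191406), array([0.004, 0.007]))
cream [ 283  296   70   39 1814] (((501.9042663574219, -588.179931640625), 46.64054489135742), array([0.043, 0.046]))
cream [ 396  346   53   38 1193] (((661.4982299804688, -687.1717529296875), 46.69187545776367), array([0.043, 0.046]))
wood [ 383    0   61   96 5109] ((604.6176147460938, -265.76641845703125), (68.02880859375, 103.1001205444336), 7.419045448303223) [0.004 0.005 0.012]
wood [ 282  295   70   38 2057] ((514.16845703125, -636.4640502929688), (105.12999725341797, 67.24322509765625), 0.03790219873189926) [0.043 0.045 0.046]
wood [ 397  347   51   37 1358] ((697.4627075195312, -735.9178466796875), (84.88202667236328, 74.04165649414062), 0.06436292082071304) [0.043 0.044 0.046]
```

servo_tool(rows=[{"dx": 0,"dy": -51.5,"dz": 0,"twist": 0,"fingers": 85},{"dx": 0,"dy": -51.5,"dz": 50,"twist": 0,"fingers": 85},{"dx": 0,"dy": -51.5,"dz": 105,"twist": 0,"fingers": 85},{"dx": 0,"dy": -51.5,"dz": 160,"twist": 0,"fingers": 85},{"dx": 0,"dy": -51.5,"dz": 197,"twist": 0,"fingers": 75},{"dx": 0,"dy": -51.5,"dz": 215,"twist": 0,"fingers": 65},{"dx": 0,"dy": -51.5,"dz": 215,"twist": 0,"fingers": 60},{"dx": 0,"dy": -51.5,"dz": 215,"twist": 0,"fingers": 55}])

```text
t: 27.45
eef_pos: [0.425, -0.3583, 0.0153]
eef_rot: [3.14, -0.002, 0.0]
force: [-0.2, -0.2, 0.2]
width: 0.646
```

servo_tool(rows=[{"dx": 0,"dy": 0,"dz": 0,"twist": 0,"fingers": 22},{"dx": 0,"dy": 0,"dz": 0,"twist": 0,"fingers": 22},{"dx": 0,"dy": 0,"dz": 0,"twist": 0,"fingers": 22},{"dx": 0,"dy": 0,"dz": 0,"twist": 0,"fingers": 22},{"dx": 0,"dy": 0,"dz": 0,"twist": 0,"fingers": 22}])

```text
t: 28.08
eef_pos: [0.4247, -0.3586, 0.0153]
eef_rot: [3.14, -0.002, -0.0]
force: [-0.8, 1.3, 6.3]
width: 0.414
```

servo_tool(rows=[{"dx": 0,"dy": 0,"dz": -10,"twist": 0,"fingers": 22},{"dx": 0,"dy": 0,"dz": -40,"twist": 0,"fingers": 22},{"dx": 0,"dy": 0,"dz": -85,"twist": 0,"fingers": 22},{"dx": 8,"dy": -15,"dz": -120,"twist": 0,"fingers": 22},{"dx": 26,"dy": -50,"dz": -135,"twist": -0.03,"fingers": 22},{"dx": 50,"dy": -97,"dz": -135,"twist": -0.063,"fingers": 22},{"dx": 75,"dy": -145,"dz": -135,"twist": -0.063,"fingers": 22},{"dx": 100,"dy": -193,"dz": -135,"twist": -0.063,"fingers": 22}])

```text
t: 29.08
eef_pos: [0.5242, -0.1637, 0.1497]
eef_rot: [3.141, -0.001, 0.062]
force: [1.2, -0.5, -0.5]
width: 0.415
```

servo_tool(rows=[{"dx": 27,"dy": -44,"dz": 0,"twist": 0,"fingers": 22},{"dx": 52,"dy": -85,"dz": 0,"twist": 0,"fingers": 22},{"dx": 72,"dy": -118,"dz": 0,"twist": 0,"fingers": 22},{"dx": 82,"dy": -134,"dz": 0,"twist": 0,"fingers": 22},{"dx": 82,"dy": -134,"dz": 0,"twist": 0,"fingers": 22},{"dx": 82,"dy": -134,"dz": 0,"twist": 0,"fingers": 22}])

```text
t: 29.82
eef_pos: [0.5963, -0.0285, 0.1486]
eef_rot: [3.14, 0.001, 0.061]
force: [-0.6, -0.1, -0.7]
width: 0.413
```

```bash
python3 look.py w8
```

```text
[ 0.5964 -0.0286  0.1486] [3.1401e+00 1.1000e-03 6.0200e-02] 29.875 0.413626392700253
dark [ 479   25   33   83 2041] (((806.1767578125, 90.31781768798828), 33.88565444946289), array([0.005, 0.038]))
cream [ 236   80   46   48 1251] (((591.865966796875, 46.37474822998047), 18.130146026611328), array([0.063, 0.066]))
cream [ 300  111   30   62 1608] (((639.5702514648438, 19.376998901367188), 26.539865493774414), array([0.006, 0.013]))
cream [ 213  246   86   75 3634] (((599.728515625, -118.36759185791016), 41.47162628173828), array([0.192, 0.194]))
wood [ 218   62   85  151 9953] ((596.6712646484375, 11.694557189941406), (79.96015930175781, 146.42176818847656), 3.623335123062134) [0.004 0.005 0.013]
```

View pics/w8.png

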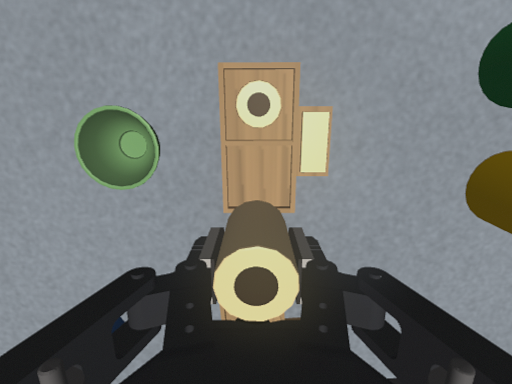

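Post_1 stands centred in the +y bay at (258,103) px. Post_2 is held upright above the -y bay.

servo_tool(rows=[{"dx": 1.5,"dy": -3.5,"dz": 15,"twist": 0,"fingers": 22},{"dx": 1.5,"dy": -3.5,"dz": 50,"twist": 0,"fingers": 22},{"dx": 1.5,"dy": -3.5,"dz": 88,"twist": 0,"fingers": 22},{"dx": 1.5,"dy": -3.5,"dz": 111,"twist": 0,"fingers": 22},{"dx": 1.5,"dy": -3.5,"dz": 121,"twist": 0,"fingers": 22},{"dx": 1.5,"dy": -3.5,"dz": 125,"twist": 0,"fingers": 22},{"dx": 1.5,"dy": -3.5,"dz": 127,"twist": 0,"fingers": 22},{"dx": 1.5,"dy": -3.5,"dz": 127.5,"twist": 0,"fingers": 22}])

```text
t: 30.88
eef_pos: [0.599, -0.0224, 0.0221]
eef_rot: [3.141, -0.001, 0.063]
force: [0.4, 0.1, -0.5]
width: 0.413
```

servo_tool(rows=[{"dx": 0,"dy": 0,"dz": 0.5,"twist": 0,"fingers": 22},{"dx": 0,"dy": 0,"dz": 1,"twist": 0,"fingers": 22}])

```text
t: 31.12
eef_pos: [0.5986, -0.0224, 0.0206]
eef_rot: [3.141, -0.001, 0.063]
force: [-0.4, 0.1, -0.9]
width: 0.413
```

Not in contact yet.

servo_tool(rows=[{"dx": 0,"dy": 0,"dz": 0.4,"twist": 0,"fingers": 22},{"dx": 0,"dy": 0,"dz": 0.8,"twist": 0,"fingers": 22}])

```text
t: 31.38
eef_pos: [0.5985, -0.0224, 0.0203]
eef_rot: [3.141, -0.0, 0.063]
force: [-3.5, -1.1, 11.0]
width: 0.416
```

Contact. Next I release, rise and move aside for a final look.

servo_tool(rows=[{"dx": 0,"dy": 0,"dz": 0,"twist": 0,"fingers": 40},{"dx": 0,"dy": 0,"dz": 0,"twist": 0,"fingers": 52},{"dx": 0,"dy": 0,"dz": 0,"twist": 0,"fingers": 66},{"dx": 0,"dy": 0,"dz": 0,"twist": 0,"fingers": 80},{"dx": 0,"dy": 0,"dz": 0,"twist": 0,"fingers": 80},{"dx": 0,"dy": 0,"dz": -50,"twist": 0,"fingers": 85},{"dx": 0,"dy": 0,"dz": -105,"twist": 0,"fingers": 85},{"dx": 0,"dy": 0,"dz": -160,"twist": 0,"fingers": 85}])

```text
t: 32.38
eef_pos: [0.5981, -0.0224, 0.1811]
eef_rot: [-3.141, 0.0, 0.063]
force: [0.1, -0.7, -0.1]
width: 0.995
```

servo_tool(rows=[{"dx": -30,"dy": 35,"dz": -20,"twist": 0,"fingers": 85},{"dx": -60,"dy": 70,"dz": -40,"twist": 0,"fingers": 85},{"dx": -90,"dy": 105,"dz": -60,"twist": 0,"fingers": 85},{"dx": -120,"dy": 140,"dz": -80,"twist": 0,"fingers": 85},{"dx": -140,"dy": 170,"dz": -80,"twist": 0,"fingers": 85},{"dx": -140,"dy": 170,"dz": -80,"twist": 0,"fingers": 85},{"dx": -140,"dy": 170,"dz": -80,"twist": 0,"fingers": 85}])

```text
t: 33.25
eef_pos: [0.4696, -0.2002, 0.2595]
eef_rot: [-3.141, -0.0, 0.064]
force: [0.3, 1.3, 0.4]
width: 0.994
```

Run:
```python
from h import *
b=shot('scene'); t=shot('top')
w=shot('wrist'); s=bot.observe(); print(s['eef_pos'],s['t'])
o=np.vstack([np.hstack([cv2.resize(b['pixels'][150:300,150:450],(800,400))]),cv2.resize(w['pixels'],(800,600))[:200]]); save({'pixels':o},'end.png')
def mk(im,n):
    p=im['pixels'].astype(int)
    return {'bowl':(p[...,1]>p[...,0]*1.25)&(p[...,1]>p[...,2]*1.25),'tumb':(p[...,2]>p[...,0]*1.7)&(p[...,2]>60)}[n]
z=np.load('s.npz')
for n,box in (('bowl',(285,190,325,225)),('tumb',(208,172,242,212))):
    for nm,px in (('before',z['pixelsb']),('after',b['pixels'])):
        m=mk({'pixels':px},n)[box[1]:box[3],box[0]:box[2]]; v,u=np.nonzero(m); print(n,nm,len(u),u.mean()+box[0],v.mean()+box[1])
```

```text
[ 0.46990527 -0.19954491  0.25940737] 33.4
bowl before 460 306.3521739130435 206.94130434782608
bowl after 461 306.36225596529283 206.91973969631238
tumb before 152 223.80921052631578 186.3684210526316
tumb after 177 223.55367231638417 186.1581920903955
```

View pics/end.png

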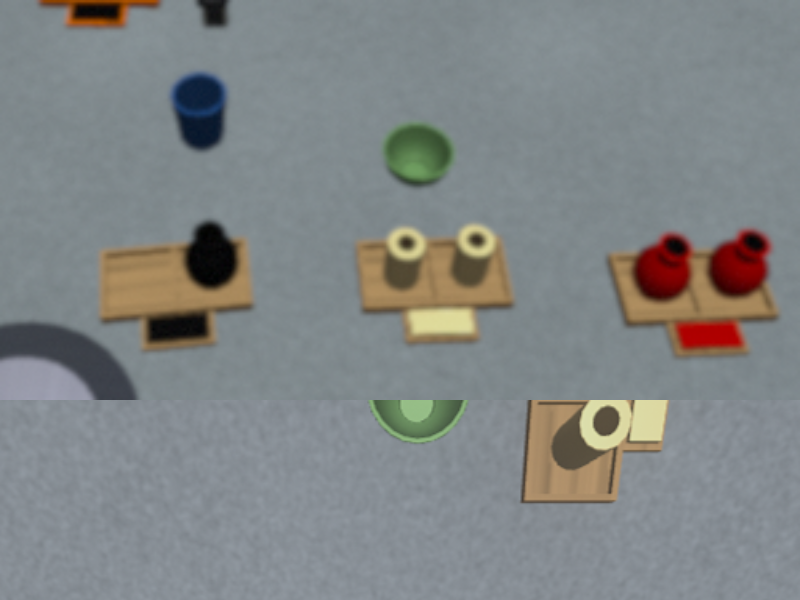

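The final view shows all five pieces upright, each in its own bay: black (212,258), posts (405,258) and (474,255), reds (663,268) and (738,265). The bowl and tumbler have not moved.

```bash
python3 -c "
from bench import bot
print(bot.job_done())"
```

```text
the job is handed in; nothing more can be done
None
```

All five pieces are in their matching wooden trays, and I handed the job in at about 33 s of the 112 s allowed. The two red vases are in the red tray, the black vase in the +y bay of the black tray, and the two kiln posts in the cream tray. Each piece was lowered until the wrist felt light contact (3.6–11 N), then released slowly.

**Last checks:** The final scene picture shows every piece upright, one to a bay and roughly in the middle. The bowl and tumbler are within about 0.3 px of where they started, and the gripper was clear of everything.

**What disagreed:**
- **Tray positions:** the cameras differed by up to about 4 mm on the tray centres, which is well inside the room in the bays.
- **Last post:** it touched the floor about 1 mm lower than the first check expected, so I lowered it a little further before letting go.
- **Refused move:** one move call was refused for missing keys and was sent again in full.

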